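# Set the guarded throttle of a riveting press

### The arm

A 7-joint arm with a two-finger parallel gripper is mounted at the origin on the work surface. World frame = base frame: x ahead of the robot, y to its left, z up, the work surface at z = 0. Lengths are in m, angles in rad, forces in N, time in s.
With the tool pointing down it reaches from about 0.425 to 0.925 m from the base axis. Payload 6.8 kg.
Tool frame: the origin (TCP) lies on the centre line of the jaws, within the pads' length; the fingertips stand 8 mm ahead of it and the grasp point (between the pads) lies 11 mm behind it (r.finger_overhang is the distance from the TCP to the fingertips, in m); x points along the fingers, z is the direction in which the jaws open and shut, and the axes are right-handed (so a half turn about x gives the same grasp; the last joint's range is limited). The gripper opens to 85 mm and grips with 20 to 120 N. Pads are 22 mm wide; open, the fingers measure 114 mm over their backs; the gripper's body (76 mm by 85 mm) begins 54 mm behind the grasp point. The pads swing forward as they close: fully open they stand 13 mm farther back than shut.
Start: joints at [-1.363, 0.477, 0.022, 1.555, -0.011, 1.109, -0.083], TCP at [0.21, 0.642, 0.201] pointing down, gripper open.
Joint ranges: [-2.96, 2.96], [-0.34, 2.1], [-1.41, 1.46], [0.24, 2.44], [-1.37, 4.51], [0.17, 1.92], [-2.96, 2.96]. Speed limits (rad/s): [2.39, 2.39, 3.14, 3.14, 3.14, 3.14, 3.14].

### API

Orientations are given as a rotation vector (axis times angle).
In Python, from bench import r gives the robot as it stands. The module is installed in compiled form; this text tells all that it offers.
- The arm moves only by the tool play_rows, never from a script. Its argument "plan" is a list of rows, each a list of 5 numbers: the opening, from -1 (shut) to 1 (fully open), then the shift along the world's x, y, z in m, then the turn about the world's z in rad. A call has 1 to 10 rows; each row is the pose to reach, as a shift and turn from the pose commanded when the call began; what a row does not reach only later rows make up. A row lasts 1/10 s, in which the tool goes at most 50 mm and 8.59 degrees, less where a joint would pass 70% of its speed; a pose out of reach is approached as far as the arm can. A call with a gripper value outside its range is refused whole. The fingers move at their own pace and stop on an object; "force" is the grip in N (left out, the last holds). Time passes only in rows, so rows that repeat a pose let the fingers close. It gives the time, the measured TCP pose, the force and the opening at its end, in the units of the state.
- r.get_obs(): the state, without advancing time (a new reading comes with each control period).
- r.grab_frame(name): name is "side" or "top" or "wrist"; returns a dict with "pixels" (420x560x3 uint8, blue, green, red), "z_map" (420x560 float32, m along the optical axis (not along the pixel's ray), 0 where there is no reading), "vfov" (degrees; the focal length in pixels is half the picture's height over the tangent of half this angle, whatever the lens; pixels are square), "cx", "cy" (the principal point, pixels), "R" (3x3) and "t" (3): a world point X has camera coordinates R X + t; the wrist camera has in their place "tool_from_camera" (4x4, takes a point from camera to tool coordinates, whose origin is the TCP and whose axes are the tool frame's). Camera axes: x right, y down, z forward; pixel columns grow to the right and rows downward; lengths in m; the calibration is good to about 2 mm. The wrist camera is an equidistant fisheye: a pixel r from the principal point sees the ray r / f radians off the axis. A picture is of the moment at which its call begins: read the wrist's pose just before it.
- r.hand_in(): hands the job in, once; it reports no verdict.
Trained networks look in a picture, given as the dict that the camera call returned (one of the last four; its "shot" number tells which), for a name from the list of things; names that differ only in an ending like _2 or _b are one class to them, and where a whole thing is asked for, a point or a joint stands for the part that bears it (a point fixed in the world has none). Each returns a list of dicts, best first, with "conf" (0 to 1); they miss things now and then, are a little off and sometimes report something else, mostly with a low value. They report only what shows in the picture. A call takes as long as a camera call. They do not tell look-alikes from the thing itself.
- r.outline_of(picture, label): "mask" (420x560 bool, what is visible of it) and "bbox" ([left, top, right, bottom] as shares, 0 to 1, of the picture: columns of its width, rows of its height, round what is visible of it).
- r.pinpoint(picture, label): "position" ([column, row] as shares, 0 to 1, of the picture: columns of its width, rows of its height: a listed point, or the origin of a listed thing).
The state is a dict: "clock": time; "joints": joint angles; "qvel": joint speeds; "tau": joint torques, N m; "tcp_pos": TCP position; "orientation": TCP orientation; "contact_force": force on the tool from outside, world axes, zero at the start; "moment": the same for the moment, N m; "grip_width": finger opening in m.
Only numpy, scipy, OpenCV 4.12 (cv2) and the standard library are available. Lean on these libraries where they do the work, as an engineer would, in place of code of your own. Each camera call takes 0.05 s, during which the arm holds its last target.

### The job

Set the air throttle of the riveting press: reach down through the round opening of the yellow guard, take the black bar knob and turn it clockwise, only until it comes up firm on its soft seat, with a light hand so that the seat is not crushed, then open it a quarter turn (90 degrees) back from the seat. Then fit the red dust plug fully home in the guard opening and let go of it. Keep the hand and arm from leaning on or striking the guard, and leave everything else on the bench where it is.

Things in the scene. Friction and masses are not known exactly. Their poses are not given: they have to be found in the camera images.
- needle (a joint): lift of the throttle needle off its seat (m), hidden in the block and screwed by the knob: 0 when shut, rising 0.25 mm per rad of knob turned anticlockwise (seen from above); 0.393 mm = a quarter turn open. At the start 0.22 to 0.48 mm (the knob 0.9 to 1.9 rad open), no stop below 1.6 mm. Readings are far too coarse for it, and the shut position differs from unit to unit: find it by feel.
- seat (a joint): twist (rad) of the rubber seat under the knob's spindle: 0 unloaded, negative when the shut knob is pressed on clockwise, 15 N m per rad. Turning the knob takes about 0.05 N m until it is shut, then the moment rises steeply: 0.12 to 0.4 N m clockwise is firmly seated, 0.6 N m (-0.04 rad) crushes the seat. Springs back when let go; the knob stays where it is left.
- knob_grip (a point): black bar knob sunk in the guard: bar 38 long, 12 thick, 30 tall, white line on top from the axis to one end, on a round skirt 36 across. Point on the upright turning axis at the height to grip, 23 above the skirt, 7 below the bar's top, 31 above the panel, 19 below the guard's top; x along the bar to its white-line end, y across its thickness, z up. The bar may be gripped either way round. (mm)
- opening (a point): centre of the round opening, 90 mm across, in the guard's yellow top plate (132 x 132 x 4 mm), level with the plate's upper face, 95 mm above the bench, straight above the knob; z up, x to the unit's back. The unit is bolted down. Under the plate the cage is 106 mm clear inside. A gauge stands beside the guard on the unit's +y side, lower than the guard's top.
- guard: yellow guard cage with the opening in its top, 132 x 132 mm, from 45 to 95 mm above the bench; origin on the knob's axis at bench height. Bent if fingers or arm press it with more than 15 N.
- plug_grip (a point): red dust plug standing on the bench, 0.14 kg: flange 108 mm across, 5 thick; spigot below it 83 across, 6 deep, foot chamfered; round upright handle above it 22 across, 33 tall. Point on its axis in the handle, 32 mm above its underside, 21 above the flange, 12 below the handle's top; z up. Fully home the flange lies on the guard's top and this point is 26 mm above point opening.
- strainer: perforated steel strainer bowl, 118 mm across, 57 mm high; to be left alone. Origin: centre of its underside
- screwdriver: orange-handled screwdriver, 190 mm, lying flat; to be left alone. Origin: under its middle
- spanner: steel spanner, 170 mm, lying flat; to be left alone. Origin: under its middle
- bottle: clear drinking bottle with a blue band, 68 mm across, 190 mm high, standing; to be left alone. Origin: centre of its underside
- grease_tin: round tin with a green band, 80 mm across, 70 mm high; to be left alone. Origin: centre of its underside
- disc_stack: stack of perforated aluminium discs, 104 mm across, 16 mm high; to be left alone. Origin: centre of its underside
- carton: brown carton, 100 x 140 x 80 mm; to be left alone. Origin: centre of its underside
There are look-alikes about, which are no part of the job. Of the things that look like the part that bears plug_grip, take the one that is farthest to the robot's left at the start.

How it is judged:
On the way, in this order (a step that is already met when the one before it is completed fails the run):
1. the knob is turned clockwise until it is firm on its seat (value of joint needle below 1e-05 m and value of joint seat below -0.008 rad), for 0.1 s.
2. the knob is opened a quarter turn from the seat (within 0.25 rad) (value of joint needle between 0.00033 and 0.000455 m), for 0.2 s.
At the end, for the whole second after the job is handed in: The knob stands a quarter turn open from its seat (1.57 rad within 0.25, needle lift 0.33 to 0.455 mm), and the plug sits fully home in the guard opening: centred within 6 mm, upright within 0.06 rad, its flange within 3 mm of the guard's top, released and at rest (all of step 2 and horizontal distance between plug_grip and opening below 0.006 m and z of plug_grip in the frame of opening below 0.029 m and angle between plug_grip's own z axis and vertical below 0.06 rad); the robot touches nothing.
It fails at once if the seat is crushed (more than about 0.6 N m put on the shut knob) (value of joint seat below -0.04 rad).
It fails at once if the fingers or the arm press on the guard with more than 15 N (contact force between any of the fingers, the arm and guard above 15 N).
It fails at once if something else on the bench is moved by more than 20 mm (distance of any of strainer, screwdriver, spanner, bottle, grease_tin, disc_stack, carton from where it was at the start of the episode above 0.02 m).
It also fails if it takes over 72 s, if anything falls off the work surface, if the arm or the gripper's body presses on something with over 40 N, if the wrist force passes 120 N, or if a joint passes its speed limit or range.

## Working session

There is one attempt and no reset: what is moved stays moved. The work goes in short steps, Python scripts to look and compute and a tool call to move; the robot and the scene stay as the last step left them, time stands still between calls to the robot, and variables do not carry over. Pictures are saved under pics/ and viewed, and the job is handed in when it is done.

Besides the shell and the picture viewer there is one more tool, called in YAML: its name, and indented under it one key for each argument. play_rows: Moves the arm, as the interface text tells. Its arguments: {"type":"object","properties":{"plan":{"type":"array","items":{"type":"array","items":{"type":"number"}}},"force":{"type":"number"}},"required":["plan"]}

```bash
mkdir -p pics; cat > h.py <<'E'
import numpy as np, cv2
from bench import r
from scipy.spatial.transform import Rotation as Ro
def f_of(p): return p["pixels"].shape[0]/2/np.tan(np.radians(p["vfov"])/2)
def world(p,c,w,z=None,wz=None,pose=None):
    """c,w pixel; z depth or wz world height"""
    f=f_of(p); x=(c-p["cx"]); y=(w-p["cy"])
    if "R" in p:
        d=np.array([x/f,y/f,1.]); R=np.array(p["R"]); t=np.array(p["t"])
        o=-R.T@t; D=R.T@d
    else:
        rr=np.hypot(x,y); th=rr/f; d=np.array([x/rr*np.sin(th),y/rr*np.sin(th),np.cos(th)]) if rr>0 else np.array([0,0,1.])
        d=d/d[2]
        T=np.array(p["tool_from_camera"]); Rt=Ro.from_rotvec(pose["orientation"]).as_matrix()
        o=Rt@T[:3,3]+np.array(pose["tcp_pos"]); D=Rt@T[:3,:3]@d
    if wz is not None: return o+D*(wz-o[2])/D[2]
    return o+D*z
E
python3 - <<'E'
from h import *
o=r.get_obs(); print(o, r.finger_overhang)
for n in ("side","top","wrist"):
    p=r.grab_frame(n); cv2.imwrite(f"pics/{n}0.png",p["pixels"])
    print(n,p["vfov"],p["cx"],p["cy"],p.get("R"),p.get("t"),p.get("tool_from_camera"))
    for l in ("plug_grip","opening","knob_grip","guard","bottle","strainer","carton","grease_tin","disc_stack","spanner","screwdriver"):
        for d in r.pinpoint(p,l)[:4]:
            c,w=d["position"][0]*560,d["position"][1]*420
            z=p["z_map"][min(419,max(0,int(w))),min(559,max(0,int(c)))]
            wz={"plug_grip":.032,"opening":.095,"knob_grip":.076}.get(l,0)
            print(l,round(d["conf"],2),int(c),int(w),"depth",world(p,c,w,z=z,pose=o).round(3),"atz",world(p,c,w,wz=wz,pose=o).round(4))
E
```

```text
{'clock': 0.0, 'joints': array([-1.36310658,  0.47778105,  0.02234329,  1.55643496, -0.01149211,
        1.10931471, -0.08307824]), 'qvel': array([ 1.08331043e-03, -1.96225945e-03,  2.36466654e-04,  8.44075108e-04,
        6.28928175e-04, -2.10771444e-05, -1.13675555e-04]), 'tau': array([-3.42816293e-04, -5.96448791e+01,  1.60798173e+00, -2.81197858e+01,
        1.24631243e-02,  9.50098329e-03,  1.56456599e-05]), 'tcp_pos': array([0.20945541, 0.64100383, 0.19964558]), 'orientation': array([-0.97470159,  1.34360082,  0.97275344]), 'contact_force': array([ 0.08399322, -0.96805997, -0.42848074]), 'moment': array([-0.02225986,  0.0262078 ,  0.06058503]), 'grip_width': 0.08519812532186774} 0.008
side 47.051097409319375 279.23485703459284 205.99878939702657 [[ 0.97289846 -0.23101556  0.01001994]
 [-0.14360658 -0.63761183 -0.75685421]
 [ 0.18123393  0.73490337 -0.65350693]] [-0.56098214  0.1717604   1.29696181] None
plug_grip 0.66 211 245 depth [ 0.378 -0.026  0.035] atz [ 0.3779 -0.0226  0.032 ]
plug_grip 0.61 232 165 depth [0.494 0.331 0.031] atz [0.4934 0.3299 0.032 ]
knob_grip 0.62 273 
[... 1861 characters left out ...]
37 0.18  0.073] atz [0.7555 0.1899 0.    ]
disc_stack 0.77 399 154 depth [ 0.71  -0.327  0.02 ] atz [ 0.7149 -0.3325  0.    ]
spanner 0.63 368 277 depth [ 0.354 -0.241  0.01 ] atz [ 0.3528 -0.2436  0.    ]
screwdriver 0.71 224 280 depth [0.336 0.17  0.001] atz [0.3362 0.17   0.    ]
wrist 65.70646984690485 275.9201072930938 209.71331298495699 None None [[ 9.36827500e-04 -2.80407304e-01  9.59880652e-01 -1.71989437e-01]
 [ 2.37261448e-04 -9.59880984e-01 -2.80407632e-01  7.07487423e-02]
 [ 9.99999533e-01  4.90436255e-04 -8.32713060e-04 -4.03821515e-04]
 [ 0.00000000e+00  0.00000000e+00  0.00000000e+00  1.00000000e+00]]
screwdriver 0.65 46 333 depth [0.177 0.576 0.306] atz [0.3377 0.166  0.    ]
```

View pics/top0.png

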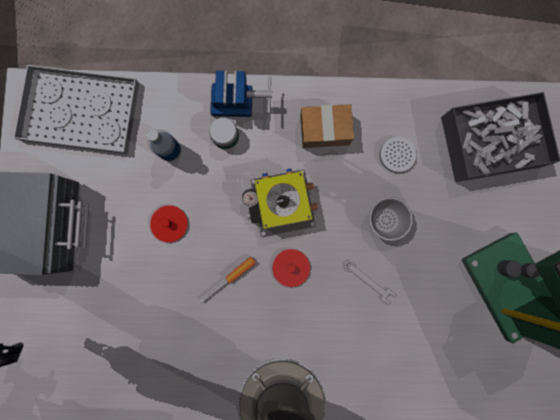

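View pics/side0.png

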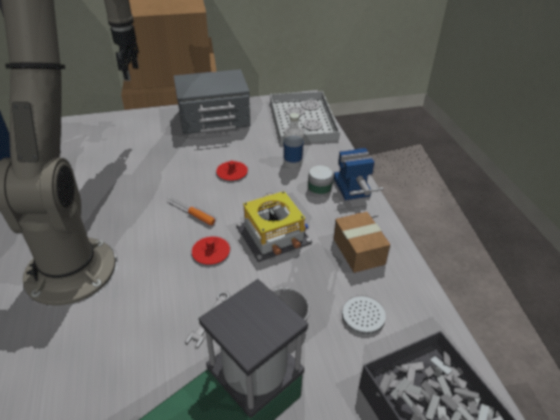

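View pics/wrist0.png

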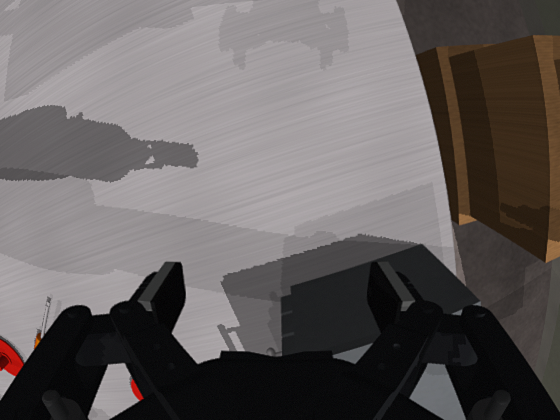

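```bash
python3 - <<'E'
from h import *
o=r.get_obs(); R=Ro.from_rotvec(o["orientation"]).as_matrix(); print(R.round(3))
a=cv2.imread("pics/top0.png")[150:250,230:330]; cv2.imwrite("pics/top0c.png",cv2.resize(a,None,fx=6,fy=6,interpolation=cv2.INTER_CUBIC))
E
```

```text
[[-0.    -0.951  0.311]
 [ 0.     0.311  0.951]
 [-1.     0.     0.   ]]
```

View pics/top0c.png

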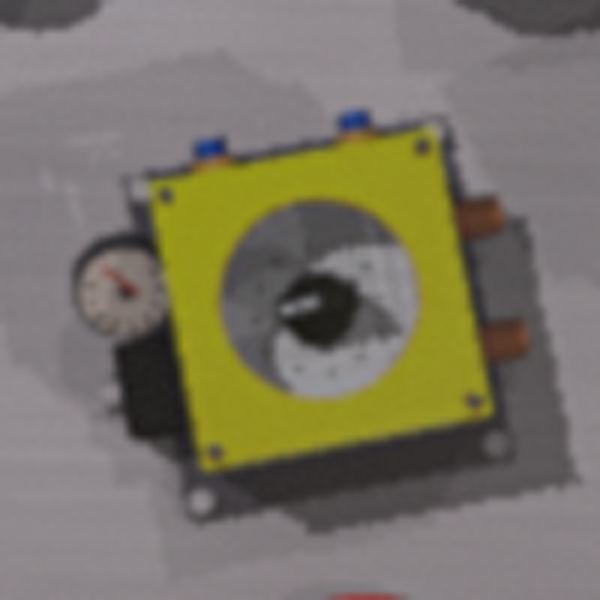

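The two red plugs are at top-view pixels (166,223) and (291,270). The left one, at about (0.494, 0.335), is the right plug. The knob's white line points roughly to +y. I'm moving above the knob next.

play_rows:
  plan:
    - [1, 0.023, -0.041, 0.01, -0.07]
    - [1, 0.046, -0.082, 0.02, -0.14]
    - [1, 0.069, -0.123, 0.03, -0.21]
    - [1, 0.092, -0.164, 0.04, -0.28]
    - [1, 0.115, -0.205, 0.05, -0.35]
    - [1, 0.138, -0.246, 0.05, -0.42]
    - [1, 0.161, -0.287, 0.05, -0.49]
    - [1, 0.184, -0.328, 0.05, -0.56]
    - [1, 0.207, -0.369, 0.05, -0.63]
    - [1, 0.23, -0.41, 0.05, -0.7]

```text
clock: 2.8
tcp_pos: [0.4403, 0.2299, 0.251]
orientation: [-0.432, 1.526, 0.433]
contact_force: [1.3, 1.3, 0.0]
grip_width: 0.0853
```

play_rows:
  plan:
    - [0.2, 0.023, -0.041, 0, -0.07]
    - [0, 0.046, -0.082, 0, -0.14]
    - [-0.3, 0.069, -0.123, 0, -0.21]
    - [-0.3, 0.092, -0.164, 0, -0.28]
    - [-0.3, 0.115, -0.205, 0, -0.35]
    - [-0.3, 0.12, -0.22, 0, -0.37]
    - [-0.3, 0.12, -0.22, 0, -0.37]
    - [-0.3, 0.12, -0.22, 0, -0.37]

```text
clock: 3.6
tcp_pos: [0.5593, 0.0127, 0.2504]
orientation: [-0.146, 1.566, 0.147]
contact_force: [0.8, 0.6, 0.6]
grip_width: 0.0299
```

```bash
cat > look.py <<'E'
from h import *
import sys
o=r.get_obs(); R=Ro.from_rotvec(o["orientation"]).as_matrix()
print(o["clock"],o["tcp_pos"].round(4),"jawdeg",np.degrees(np.arctan2(R[1,2],R[0,2])).round(2),"xax",R[:,0].round(4),o["joints"].round(3),o["contact_force"].round(2),o["moment"].round(3),o["grip_width"])
tag=sys.argv[1]
for n in sys.argv[2].split(","):
    p=r.grab_frame(n); cv2.imwrite(f"pics/{n}{tag}.png",p["pixels"])
    np.savez(f"pics/{n}{tag}.npz",**{k:v for k,v in p.items()},**{"o_"+k:v for k,v in o.items()})
    for l in sys.argv[3].split(","):
        for d in r.pinpoint(p,l)[:3]:
            c,w=d["position"][0]*560,d["position"][1]*420
            z=p["z_map"][min(419,max(0,int(w))),min(559,max(0,int(c)))]
            wz={"plug_grip":.032,"opening":.095,"knob_grip":.076}.get(l,0)
            print(n,l,round(d["conf"],2),round(c,1),round(w,1),"depth",world(p,c,w,z=z,pose=o).round(4),"atz",world(p,c,w,wz=wz,pose=o).round(4))
E
python3 look.py 1 wrist,top,side knob_grip,opening,plug_grip
```

```text
3.6 [0.5593 0.0127 0.2504] jawdeg 10.67 xax [-6.e-04  7.e-04 -1.e+00] [-0.591  0.261  0.56   1.805 -0.154  1.119  0.207] [0.75 0.62 0.62] [0.083 0.004 0.016] 0.029882985447469573
wrist knob_grip 0.58 281.9 185.9 depth [0.566  0.0117 0.0829] atz [0.5664 0.0102 0.076 ]
wrist plug_grip 0.56 136.7 175.3 depth [ 0.3859 -0.0152  0.043 ] atz [ 0.3813 -0.018   0.032 ]
top opening 0.22 323.6 132.0 depth [ 0.7556 -0.0981  0.0826] atz [ 0.7522 -0.0969  0.095 ]
top plug_grip 0.88 167.4 222.2 depth [0.4958 0.3316 0.0439] atz [0.4964 0.3347 0.032 ]
side knob_grip 0.4 276.4 216.2 depth [ 0.567  -0.0029  0.0843] atz [0.5691 0.006  0.076 ]
side opening 0.78 269.9 211.7 depth [0.5546 0.0246 0.0798] atz [0.5509 0.0078 0.095 ]
side plug_grip 0.87 208.6 243.6 depth [ 0.3718 -0.0245  0.0411] atz [ 0.3721 -0.0153  0.032 ]
side plug_grip 0.68 229.3 165.0 depth [0.4847 0.3352 0.0332] atz [0.4849 0.3369 0.032 ]
```

View pics/wrist1.png

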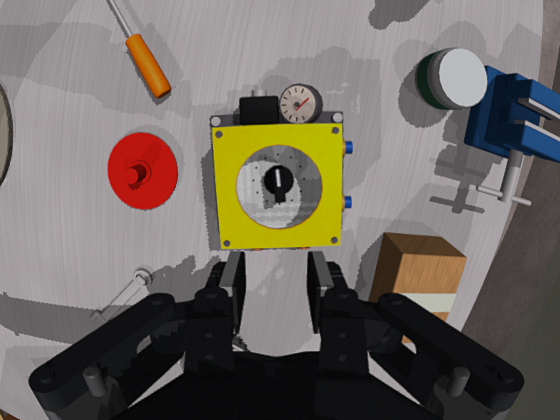

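The wrist view shows the guard at around (278,185), and the bar knob in line with the jaws' mid-plane with its white end pointing up the picture. I'll measure the opening circle and the bar from the pixels.

```bash
cat > meas.py <<'E'
from h import *
import sys
def meas(fn):
    z=np.load(fn); p={k:z[k] for k in z.files if not k.startswith("o_")}; o={k[2:]:z[k] for k in z.files if k.startswith("o_")}
    for k in("vfov","cx","cy"): p[k]=float(p[k])
    hsv=cv2.cvtColor(p["pixels"],cv2.COLOR_BGR2HSV)
    y=cv2.inRange(hsv,(24,120,60),(36,255,255))
    n,l,s,c=cv2.connectedComponentsWithStats(y); i=1+np.argmax(s[1:,4]); y=(l==i).astype(np.uint8)
    cs,h=cv2.findContours(y,cv2.RETR_CCOMP,cv2.CHAIN_APPROX_NONE)
    holes=[c for c,hh in zip(cs,h[0]) if hh[3]>=0]; hole=max(holes,key=cv2.contourArea)[:,0]
    W=np.array([world(p,a,b,wz=.095,pose=o)[:2] for a,b in hole])
    A=np.c_[2*W,np.ones(len(W))]; s,*_=np.linalg.lstsq(A,(W**2).sum(1),rcond=None); rad=np.sqrt(s[2]+s[0]**2+s[1]**2)
    out=max([c for c,hh in zip(cs,h[0]) if hh[3]<0],key=cv2.contourArea)[:,0]
    Wo=np.array([world(p,a,b,wz=.095,pose=o)[:2] for a,b in out])
    rc=cv2.minAreaRect(np.float32(Wo*1000))
    print(fn,"hole",s[:2].round(4),"d",2*rad.round(4),"plate",rc)
    m=np.zeros_like(y); cv2.drawContours(m,[hole.reshape(-1,1,2)],-1,1,-1)
    g=p["pixels"].max(2)
    d=((g<45)&(m>0)).astype(np.uint8)
    n,l,st,c=cv2.connectedComponentsWithStats(d)
    return p,o,m,g,s[:2]
if __name__=="__main__":
    for f in sys.argv[1:]: 
        p,o,m,g,s=meas(f)
        ys,xs=np.nonzero(m); a=p["pixels"][ys.min():ys.max(),xs.min():xs.max()]
        print(xs.min(),ys.min(),a.shape); cv2.imwrite(f[:-4]+"c.png",cv2.resize(a,None,fx=6,fy=6,interpolation=cv2.INTER_CUBIC))
E
python3 - <<'E'
from h import *
E
python3 meas.py pics/wrist1.npz
```

```text
pics/wrist1.npz hole [0.5624 0.0115] d 0.0908 plate ((562.580322265625, 11.420799255371094), (133.13026428222656, 132.28091430664062), 12.351764678955078)
235 144 (86, 88, 3)
```

View pics/wrist1c.png

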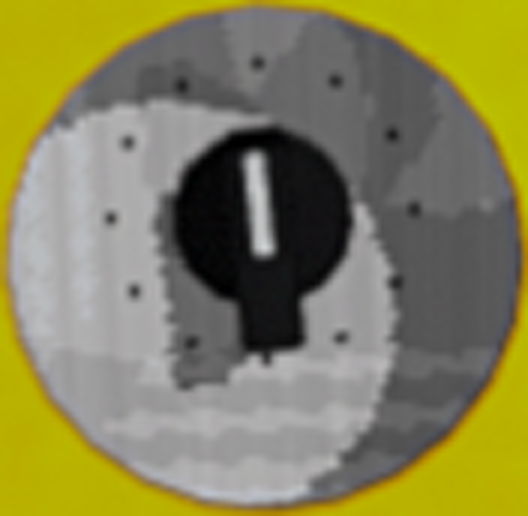

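```bash
python3 - <<'E'
from meas import *
p,o,m,g,s=meas("pics/wrist1.npz")
q=lambda a,b:world(p,235+a/6-.5,144+b/6-.5,wz=.083,pose=o)[:2]
A=q(254,155);B=q(264,255);print(A,B,np.degrees(np.arctan2(*(A-B)[::-1])))
# white pixels
hs=p["pixels"][165:190,270:290].astype(int); 
ys,xs=np.nonzero(hs.min(2)>120); P=np.array([world(p,270+x,165+y,wz=.083,pose=o)[:2] for x,y in zip(xs,ys)])
v=np.linalg.svd(P-P.mean(0))[2][0]; print(len(P),P.mean(0),np.degrees(np.arctan2(v[1],v[0])))
# bar's top end corners
for c in ((244,345),(303,345)): print(q(*c))
E
```

```text
pics/wrist1.npz hole [0.5624 0.0115] d 0.0908 plate ((562.580322265625, 11.420799255371094), (133.13026428222656, 132.28091430664062), 12.351764678955078)
[0.55731297 0.02828002] [0.56240969 0.01090614] 106.34930946635235
57 [0.55906095 0.02062405] -62.939425462431046
[ 0.56197431 -0.00602595]
[ 0.57240582 -0.00405268]
```

```bash
python3 - <<'E'
from meas import *
p,o,m,g,s=meas("pics/wrist1.npz")
z=p["z_map"]; f=f_of(p); T=p["tool_from_camera"]
ys,xs=np.nonzero((z>0.02)&(z<.25)); X=[]
for x,y in zip(xs,ys):
    dx,dy=x-p["cx"],y-p["cy"]; rr=np.hypot(dx,dy)+1e-9; t=rr/f
    d=np.array([dx/rr*np.tan(t),dy/rr*np.tan(t),1])*z[y,x]; X.append(T[:3,:3]@d+T[:3,3])
X=np.array(X)
for lo in np.arange(-.12,.03,.01):
    k=X[(X[:,0]>=lo)&(X[:,0]<lo+.01)]
    if len(k): print(round(lo,3),len(k),"z",k[:,2].min().round(3),k[:,2].max().round(3),"y",k[:,1].min().round(3),k[:,1].max().round(3))
E
```

```text
pics/wrist1.npz hole [0.5624 0.0115] d 0.0908 plate ((562.580322265625, 11.420799255371094), (133.13026428222656, 132.28091430664062), 12.351764678955078)
-0.12 9244 z -0.064 0.065 y -0.012 0.018
-0.11 8181 z -0.06 0.061 y -0.014 0.018
-0.1 3866 z -0.055 0.056 y -0.014 0.018
-0.09 5885 z -0.051 0.052 y -0.014 0.014
-0.08 1823 z -0.047 0.047 y -0.013 0.013
-0.07 1172 z -0.032 0.029 y -0.012 0.011
-0.06 937 z -0.028 0.029 y -0.012 0.011
-0.05 769 z -0.029 0.029 y -0.012 0.011
-0.04 396 z -0.028 0.028 y -0.012 0.011
-0.03 2 z -0.015 0.015 y 0.004 0.005
```

play_rows:
  plan:
    - [-0.3, 0.003, -0.001, -0.03, 0.05]
    - [-0.3, 0.003, -0.001, -0.07, 0.1]
    - [-0.3, 0.003, -0.001, -0.105, 0.1]
    - [-0.3, 0.003, -0.001, -0.13, 0.1]
    - [-0.3, 0.003, -0.001, -0.13, 0.1]

```text
clock: 4.7
tcp_pos: [0.5599, 0.0105, 0.1174]
orientation: [-0.224, 1.566, 0.224]
contact_force: [-0.5, 0.9, -0.1]
grip_width: 0.0297
```

```bash
python3 look.py 2 wrist knob_grip; python3 meas.py pics/wrist2.npz
```

```text
4.7 [0.5599 0.0105 0.1174] jawdeg 16.33 xax [-0.0066 -0.0013 -1.    ] [-0.513  0.422  0.489  1.933 -0.257  0.855  0.396] [-0.48  0.85 -0.11] [-0.036 -0.023  0.001] 0.029729848358939683
wrist knob_grip 0.76 280.9 219.9 depth [0.5622 0.0142 0.0824] atz [0.5628 0.0122 0.076 ]
pics/wrist2.npz hole [0.4923 0.0552] d 0.0082 plate ((560.9290161132812, 19.04785919189453), (131.46336364746094, 116.04104614257812), 12.42724609375)
183 127 (14, 14, 3)
```

View pics/wrist2.png

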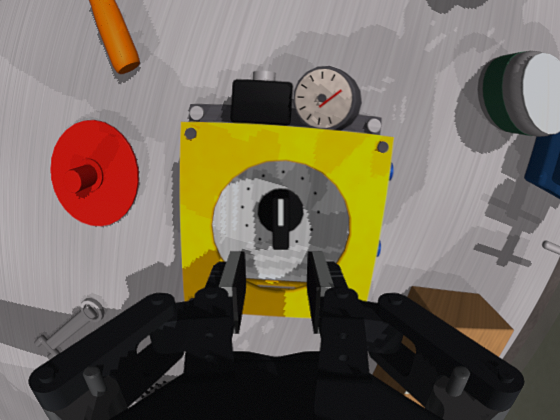

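```bash
python3 - <<'E'
from meas import *
o=r.get_obs(); R=Ro.from_rotvec(o["orientation"]).as_matrix();print(o["tcp_pos"].round(4),R[:,0].round(4))
z=np.load("pics/wrist2.npz"); p={k:z[k] for k in z.files}; p["cx"]=float(p["cx"]);p["cy"]=float(p["cy"]); f=f_of(p); T=p["tool_from_camera"]
def tool(x,y,dz):
    dx,dy=x-p["cx"],y-p["cy"]; rr=np.hypot(dx,dy); t=rr/f
    return T[:3,:3]@(np.array([dx/rr*np.tan(t),dy/rr*np.tan(t),1])*dz)+T[:3,3]
for x,y in ((240,256),(240,262),(240,270),(240,280),(240,300),(322,256),(316,256),(322,270),(225,262)): print(x,y,p["z_map"][y,x],p["pixels"][y,x],tool(x,y,float(p["z_map"][y,x])).round(4))
# where should tool points project
Ti=np.linalg.inv(T)
for P in ((.008,.011,.015),(.008,-.011,.015),(0,0,0),(-.011,0,0),(-.03,.011,.015)):
    c=Ti[:3,:3]@np.array(P)+Ti[:3,3]; th=np.arctan2(np.hypot(c[0],c[1]),c[2]); u=c[:2]/np.hypot(*c[:2])*th*f
    print(P,(u+[p["cx"],p["cy"]]).round(1))
E
```

```text
[0.5629 0.0104 0.1211] [-1.e-04 -3.e-04 -1.e+00]
240 256 0.14495912 [14 14 14] [-0.0388  0.0099 -0.016 ]
240 262 0.13721468 [12 12 11] [-0.0466  0.0106 -0.0152]
240 270 0.13263892 [13 12 11] [-0.0518  0.0094 -0.0147]
240 280 0.13273843 [12 11 10] [-0.0529  0.0053 -0.0148]
240 300 0.13001761 [14 11 12] [-0.0577 -0.0016 -0.0146]
322 256 0.14346331 [74 75 74] [-0.0401  0.0105  0.0208]
316 256 0.14573742 [74 75 74] [-0.038   0.0095  0.0184]
322 270 0.13039154 [74 75 73] [-0.0538  0.0104  0.019 ]
225 262 0.14669651 [27 26 26] [-0.038   0.0064 -0.0232]
(0.008, 0.011, 0.015) [301.4 221.1]
(0.008, -0.011, 0.015) [300.4 255.4]
(0, 0, 0) [275.7 243.8]
(-0.011, 0, 0) [275.6 251.5]
(-0.03, 0.011, 0.015) [307.2 246.3]
```

```bash
python3 - <<'E'
from h import *
o=r.get_obs(); p=r.grab_frame("side"); f=f_of(p); R=Ro.from_rotvec(o["orientation"]).as_matrix(); print(o["tcp_pos"])
im=p["pixels"].copy(); im=cv2.resize(im,None,fx=4,fy=4,interpolation=cv2.INTER_CUBIC)
for P,col in (((0.008,0,0),(0,0,255)),((0,0,0),(0,255,0)),((-.04,0,0),(255,0,0)),((-.065,0,0),(255,255,0)),((0.008,0,.02),(0,0,255)),((.008,0,-.02),(0,0,255))):
    w=R@np.array(P)+o["tcp_pos"]; c=np.array(p["R"])@w+np.array(p["t"]); u=c[:2]/c[2]*f+[p["cx"],p["cy"]]; print(P,u.round(1))
    cv2.circle(im,tuple(int(v*4+2) for v in u),4,col,-1)
cv2.imwrite("pics/side2.png",im[540:1000,820:1400])
E
```

```text
[0.56290975 0.01044533 0.1210629 ]
(0.008, 0, 0) [273.9 205.5]
(0, 0, 0) [274.  203.3]
(-0.04, 0, 0) [274. 192.]
(-0.065, 0, 0) [274.  184.8]
(0.008, 0, 0.02) [280.2 203.2]
(0.008, 0, -0.02) [267.6 207.8]
```

View pics/side2.png

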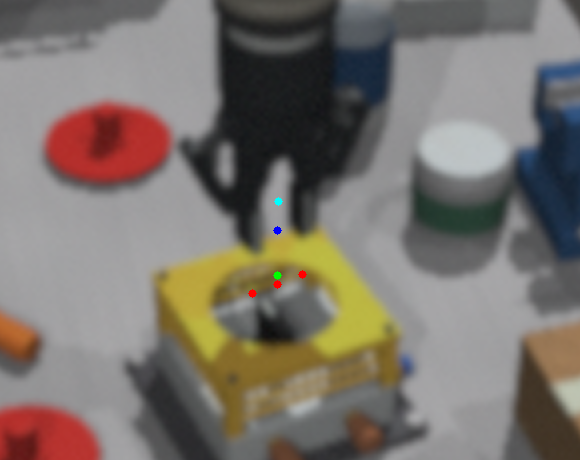

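Both cameras put the fingertips about 36 mm behind the reported TCP, not 8 mm ahead of it. I'll trust the measured finger position. First I'll narrow the jaws and re-measure the finger profile.

play_rows:
  plan:
    - [-0.5, -0.0005, 0.0015, 0, 0]
    - [-0.5, -0.0005, 0.0015, 0, 0]
    - [-0.5, -0.0005, 0.0015, 0, 0]

```text
clock: 5.15
tcp_pos: [0.5627, 0.0124, 0.1215]
orientation: [-0.224, 1.558, 0.224]
contact_force: [-0.3, 0.3, 0.5]
grip_width: 0.0216
```

```bash
cat > prof.py <<'E'
from h import *
import sys
z=np.load(sys.argv[1]); p={k:z[k] for k in z.files}
zz=p["z_map"]; f=f_of(p); T=p["tool_from_camera"]; cx,cy=float(p["cx"]),float(p["cy"])
yy,xx=np.mgrid[0:420,0:560]; dx,dy=xx-cx,yy-cy; rr=np.hypot(dx,dy)+1e-9; t=np.tan(rr/f)
D=np.stack([dx/rr*t,dy/rr*t,np.ones_like(t)],-1)*zz[...,None]
X=(D@T[:3,:3].T+T[:3,3])[(zz>.02)&(zz<.16)]
k=X[(np.abs(X[:,2])<.07)]
for lo in np.arange(-.1,-.02,.004):
    q=k[(k[:,0]>=lo)&(k[:,0]<lo+.004)]
    if len(q): print(round(lo,3),len(q),"z",q[:,2].min().round(4),q[:,2].max().round(4),"y",q[:,1].min().round(3),q[:,1].max().round(3),"rad",np.hypot(q[:,1],q[:,2]).max().round(4), "inner",np.abs(q[:,2]).min().round(4))
E
python3 look.py 3 wrist knob_grip; python3 prof.py pics/wrist3.npz
```

```text
5.15 [0.5627 0.0124 0.1215] jawdeg 16.34 xax [ 1.6e-03  6.0e-04 -1.0e+00] [-0.517  0.416  0.491  1.93  -0.256  0.855  0.393] [-0.3   0.29  0.45] [-0.019 -0.034  0.021] 0.021585736636668136
wrist knob_grip 0.81 276.9 222.0 depth [0.5636 0.0123 0.0814] atz [0.5641 0.0106 0.076 ]
-0.1 1999 z -0.0535 0.0543 y -0.013 0.017 rad 0.0554 inner 0.0098
-0.096 1510 z -0.0516 0.0518 y -0.013 0.017 rad 0.0529 inner 0.0102
-0.092 1442 z -0.0508 0.05 y -0.014 0.012 rad 0.0518 inner 0.0107
-0.088 3456 z -0.0476 0.0482 y -0.013 0.012 rad 0.0494 inner 0.0111
-0.084 1653 z -0.0455 0.0461 y -0.013 0.014 rad 0.0473 inner 0.0114
-0.08 1029 z -0.043 0.0441 y -0.009 0.013 rad 0.0453 inner 0.0118
-0.076 826 z -0.0399 0.0414 y -0.009 0.013 rad 0.0429 inner 0.0118
-0.072 297 z -0.0312 0.0317 y -0.01 0.013 rad 0.0323 inner 0.0102
-0.068 684 z -0.0168 0.0172 y -0.012 0.011 rad 0.0201 inner 0.0102
-0.064 243 z -0.0238 0.0244 y -0.011 0.011 rad 0.0253 inner 0.0103
-0.06 403 z -0.0242 0.0247 y -0.012 0.011 rad 0.0254 inner 0.0103
-0.056 346 z -0.0241 0.0245 y -0.011 0.011 rad 0.0253 inner 0.0103
-0.052 302 z -0.0241 0.0244 y -0.011 0.011 rad 0.0251 inner 0.0103
-0.048 286 z -0.0238 0.0243 y -0.013 0.011 rad 0.0251 inner 0.0103
-0.044 295 z -0.0242 0.0243 y -0.012 0.011 rad 0.0251 inner 0.0103
-0.04 238 z -0.0237 0.0235 y -0.01 0.011 rad 0.0244 inner 0.0103
-0.036 137 z -0.0217 0.0221 y -0.012 0.011 rad 0.023 inner 0.0103
-0.032 31 z -0.0104 0.0108 y -0.001 0.007 rad 0.0127 inner 0.0103
```

View pics/wrist3.png

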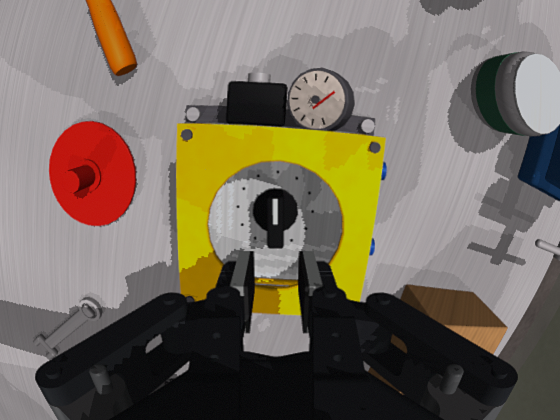

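play_rows:
  plan:
    - [-0.5, -0.0005, 0, -0.02, 0]
    - [-0.5, -0.0005, 0, -0.04, 0]
    - [-0.5, -0.0005, 0, -0.055, 0]
    - [-0.5, -0.0005, 0, -0.06, 0]
    - [-0.5, -0.0005, 0, -0.06, 0]

```text
clock: 5.75
tcp_pos: [0.5613, 0.0119, 0.0601]
orientation: [-0.224, 1.561, 0.223]
contact_force: [0.5, -0.1, 0.0]
grip_width: 0.0211
```

```bash
python3 look.py 4 wrist,side knob_grip; python3 - <<'E'
import cv2
a=cv2.imread("pics/side4.png")[135:250,205:350]; cv2.imwrite("pics/side4c.png",cv2.resize(a,None,fx=4,fy=4,interpolation=cv2.INTER_CUBIC))
E
```

```text
5.75 [0.5613 0.0119 0.0601] jawdeg 16.32 xax [-1.2e-03 -4.0e-04 -1.0e+00] [-0.477  0.503  0.446  1.97  -0.315  0.737  0.442] [ 0.51 -0.14  0.  ] [ 0.002  0.021 -0.027] 0.021091036481088246
side knob_grip 0.39 273.9 216.4 depth [0.5614 0.0042 0.0784] atz [0.562  0.0069 0.076 ]
```

View pics/wrist4.png

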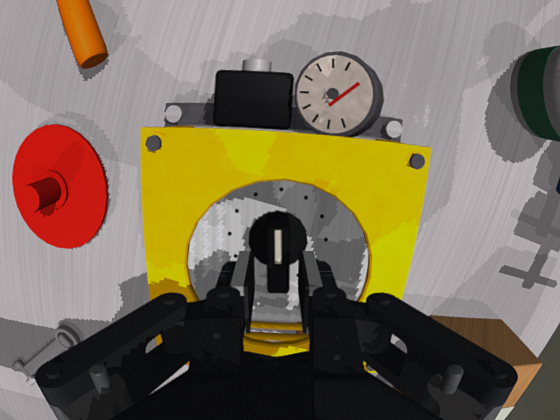

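View pics/side4c.png

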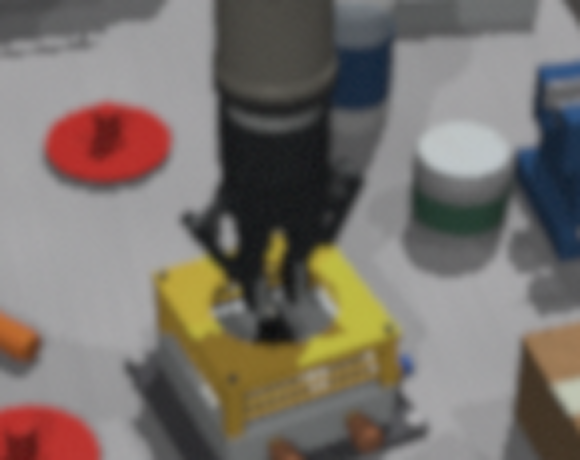

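Fingertips are at plate level and centred over the bar, with no contact. I'm going down another 30 mm.

play_rows:
  plan:
    - [-0.5, 0.0005, 0, -0.01, 0]
    - [-0.5, 0.0005, 0, -0.018, 0]
    - [-0.5, 0.0005, 0, -0.025, 0]
    - [-0.5, 0.0005, 0, -0.03, 0]
    - [-0.5, 0.0005, 0, -0.03, 0]

```text
clock: 6.45
tcp_pos: [0.5614, 0.012, 0.0296]
orientation: [-0.224, 1.561, 0.224]
contact_force: [-0.2, 0.5, 0.7]
grip_width: 0.021
```

```bash
python3 look.py 5 wrist,side knob_grip; python3 - <<'E'
import cv2
a=cv2.imread("pics/side5.png")[135:250,205:350]; cv2.imwrite("pics/side5c.png",cv2.resize(a,None,fx=4,fy=4,interpolation=cv2.INTER_CUBIC))
E
```

```text
6.45 [0.5614 0.012  0.0296] jawdeg 16.33 xax [-1.7e-03 -3.0e-04 -1.0e+00] [-0.454  0.55   0.418  1.983 -0.345  0.679  0.466] [-0.17  0.47  0.73] [ 0.026  0.051 -0.008] 0.020973949366534395
wrist knob_grip 0.68 277.4 287.6 depth [0.5619 0.0137 0.0821] atz [0.5629 0.0104 0.076 ]
side knob_grip 0.61 273.6 215.9 depth [0.5598 0.0007 0.0838] atz [0.5618 0.0091 0.076 ]
```

View pics/wrist5.png

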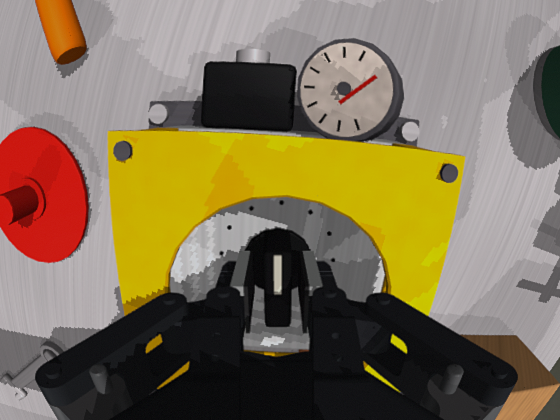

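View pics/side5c.png

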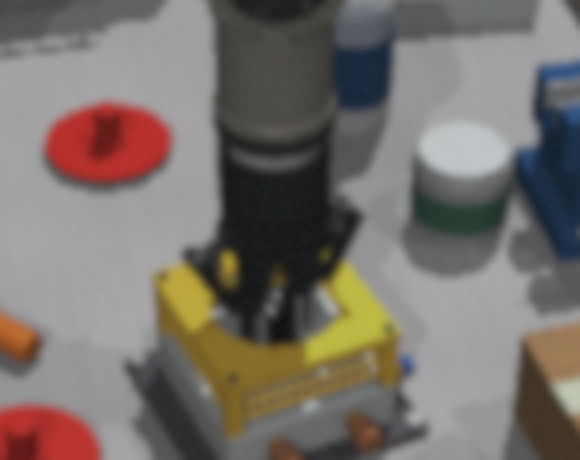

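play_rows:
  plan:
    - [-1, 0, 0, 0, 0]
    - [-1, 0, 0, 0, 0]
    - [-1, 0, 0, 0, 0]
    - [-1, 0, 0, 0, 0]
    - [-1, 0, 0, 0, 0]
    - [-1, 0, 0, 0, 0]
  force: 20

```text
clock: 7.25
tcp_pos: [0.5623, 0.0121, 0.0309]
orientation: [-0.224, 1.559, 0.224]
contact_force: [-1.5, 0.0, 5.6]
grip_width: 0.0115
```

```bash
cat > st.py <<'E'
from h import *
M=[];F=[]
for i in range(1):
    o=r.get_obs(); M.append(o["moment"]);F.append(o["contact_force"])
R=Ro.from_rotvec(o["orientation"]).as_matrix()
print(o["clock"],o["tcp_pos"].round(4),"jaw",np.arctan2(R[1,2],R[0,2]).round(4),"F",F[0].round(2),"M",M[0].round(3),"w",o["grip_width"].round(4),"j7",o["joints"][6].round(4),"tau7",o["tau"][6].round(4))
E
python3 st.py
```

```text
Traceback (most recent call last):
  File "st.py", line 6, in <module>
    print(o["clock"],o["tcp_pos"].round(4),"jaw",np.arctan2(R[1,2],R[0,2]).round(4),"F",F[0].round(2),"M",M[0].round(3),"w",o["grip_width"].round(4),"j7",o["joints"][6].round(4),"tau7",o["tau"][6].round(4))
                                                                                                                            ^^^^^^^^^^^^^^^^^^^^^
AttributeError: 'float' object has no attribute 'round'
```

```bash
cat > st.py <<'E'
from h import *
import sys
n=int(sys.argv[1]) if len(sys.argv)>1 else 1
M=[];F=[];T=[]
for i in range(n):
    o=r.get_obs(); M.append(o["moment"]);F.append(o["contact_force"]);T.append(o["tau"][6])
    if i<n-1: r.grab_frame("wrist")
R=Ro.from_rotvec(o["orientation"]).as_matrix()
print(round(o["clock"],2),o["tcp_pos"].round(4),"jaw",np.arctan2(R[1,2],R[0,2]).round(4),"F",np.mean(F,0).round(2),"M",np.mean(M,0).round(3),"Mz",np.array(M)[:,2].round(3),"w",round(o["grip_width"],4),"j7",o["joints"][6].round(4),"tau7",np.mean(T).round(4))
E
python3 st.py 3
```

```text
7.35 [0.5623 0.0121 0.0309] jaw 0.2849 F [-1.37 -0.46  5.62] M [-0.082  0.368 -0.017] Mz [-0.027 -0.032  0.008] w 0.0113 j7 0.4662 tau7 -0.0281
```

play_rows:
  plan:
    - [-1, 0, 0, 0, -0.07]
    - [-1, 0, 0, 0, -0.14]
    - [-1, 0, 0, 0, -0.21]
    - [-1, 0, 0, 0, -0.28]
    - [-1, 0, 0, 0, -0.35]

```text
clock: 7.85
tcp_pos: [0.5625, 0.0121, 0.0309]
orientation: [0.053, 1.569, -0.053]
contact_force: [-2.3, -0.5, 4.6]
grip_width: 0.0115
```

```bash
python3 st.py 3
```

```text
7.95 [0.5625 0.0121 0.0309] jaw -0.0669 F [-1.88 -0.14  5.38] M [-0.096  0.307  0.018] Mz [ 0.036  0.025 -0.008] w 0.0112 j7 0.1894 tau7 0.1009
```

play_rows:
  plan:
    - [-1, 0, 0, 0, -0.07]
    - [-1, 0, 0, 0, -0.14]
    - [-1, 0, 0, 0, -0.21]
    - [-1, 0, 0, 0, -0.28]
    - [-1, 0, 0, 0, -0.33]

```text
clock: 8.45
tcp_pos: [0.5626, 0.0121, 0.0309]
orientation: [0.312, 1.547, -0.312]
contact_force: [-1.1, -1.5, 4.1]
grip_width: 0.0113
```

```bash
python3 look.py 6 wrist knob_grip; python3 st.py 3
```

```text
8.45 [0.5626 0.0121 0.0309] jawdeg -22.77 xax [ 9.e-04 -1.e-04 -1.e+00] [-0.585  0.591  0.601  1.99  -0.504  0.71  -0.069] [-1.09 -1.48  4.08] [-0.148  0.126  0.027] 0.011292163324407576
wrist knob_grip 0.67 278.3 281.1 depth [0.566  0.016  0.0834] atz [0.5644 0.0122 0.076 ]
8.65 [0.5626 0.0121 0.0309] jaw -0.395 F [-0.95  0.01  4.99] M [-0.103  0.186  0.006] Mz [ 0.021 -0.005  0.003] w 0.0112 j7 -0.0675 tau7 -0.1445
```

View pics/wrist6.png

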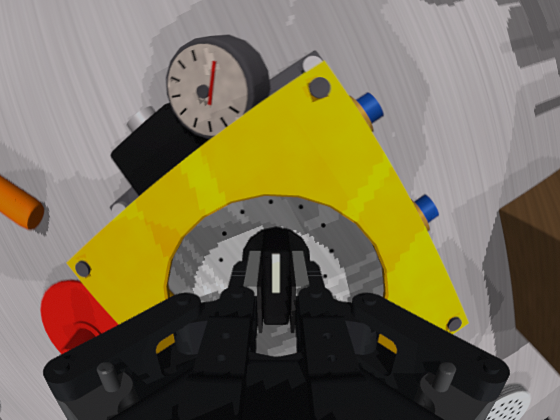

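play_rows:
  plan:
    - [-1, 0, 0, 0, -0.05]
    - [-1, 0, 0, 0, -0.1]
    - [-1, 0, 0, 0, -0.15]
    - [-1, 0, 0, 0, -0.17]

```text
clock: 9.05
tcp_pos: [0.5627, 0.012, 0.0309]
orientation: [0.444, 1.524, -0.444]
contact_force: [-0.7, -1.5, 4.1]
grip_width: 0.0113
```

```bash
python3 st.py 3
```

```text
9.15 [0.5627 0.012  0.0309] jaw -0.5652 F [-0.49 -1.03  4.81] M [-0.1    0.173  0.04 ] Mz [0.043 0.05  0.027] w 0.0117 j7 -0.2005 tau7 -0.1053
```

play_rows:
  plan:
    - [-1, 0, 0, 0, -0.03]
    - [-1, 0, 0, 0, -0.03]

```text
clock: 9.35
tcp_pos: [0.5627, 0.012, 0.0309]
orientation: [0.468, 1.519, -0.467]
contact_force: [0.1, -0.8, 4.8]
grip_width: 0.0112
```

```bash
python3 st.py 3
```

```text
9.45 [0.5627 0.012  0.0309] jaw -0.5961 F [-0.04 -0.64  5.48] M [-0.159  0.088  0.014] Mz [ 0.01  -0.019  0.05 ] w 0.0117 j7 -0.2246 tau7 -0.1019
```

play_rows:
  plan:
    - [-1, 0, 0, 0, -0.03]
    - [-1, 0, 0, 0, -0.03]

```text
clock: 9.65
tcp_pos: [0.5627, 0.012, 0.0309]
orientation: [0.491, 1.513, -0.491]
contact_force: [-0.3, -1.1, 5.9]
grip_width: 0.0113
```

```bash
python3 st.py 3
```

```text
9.75 [0.5627 0.012  0.0309] jaw -0.6267 F [-0.47 -0.23  5.51] M [-0.15   0.023  0.02 ] Mz [0.002 0.    0.058] w 0.0113 j7 -0.2484 tau7 -0.1025
```

play_rows:
  plan:
    - [-1, 0, 0, 0, -0.03]
    - [-1, 0, 0, 0, -0.03]

```text
clock: 9.95
tcp_pos: [0.5627, 0.012, 0.0309]
orientation: [0.515, 1.508, -0.514]
contact_force: [-1.1, -0.3, 6.3]
grip_width: 0.0112
```

```bash
python3 st.py 3
```

```text
10.05 [0.5627 0.012  0.0309] jaw -0.6568 F [-0.35 -0.36  6.02] M [-0.168  0.065  0.002] Mz [ 0.012  0.001 -0.008] w 0.0116 j7 -0.2719 tau7 -0.1033
```

play_rows:
  plan:
    - [-1, 0, 0, 0, -0.03]
    - [-1, 0, 0, 0, -0.03]

```text
clock: 10.25
tcp_pos: [0.5627, 0.0119, 0.0309]
orientation: [0.538, 1.502, -0.538]
contact_force: [1.0, -0.8, 5.9]
grip_width: 0.0116
```

```bash
python3 st.py 2
```

```text
10.3 [0.5628 0.012  0.0309] jaw -0.6868 F [ 0.03 -0.51  5.62] M [-0.18   0.042  0.005] Mz [ 0.032 -0.023] w 0.0112 j7 -0.2954 tau7 -0.1428
```

```bash
sed -i 's/np.mean(T).round(4)/np.round(T,4)/' st.py; python3 st.py 2
```

```text
10.35 [0.5627 0.012  0.0309] jaw -0.6867 F [-0.25 -0.35  5.51] M [-0.194  0.035  0.006] Mz [-0.023  0.035] w 0.0114 j7 -0.2954 tau7 [-0.073  -0.0246]
```

play_rows:
  plan:
    - [-1, 0, 0, 0, -0.03]
    - [-1, 0, 0, 0, -0.03]

```text
clock: 10.55
tcp_pos: [0.5627, 0.0119, 0.0309]
orientation: [0.561, 1.496, -0.561]
contact_force: [-1.1, -1.2, 5.0]
grip_width: 0.0116
```

```bash
python3 st.py 3
```

```text
10.65 [0.5628 0.012  0.0309] jaw -0.7167 F [-0.4  -0.98  5.49] M [-0.149  0.061  0.01 ] Mz [0.008 0.004 0.018] w 0.0116 j7 -0.3188 tau7 [-0.2127 -0.0731 -0.0247]
```

play_rows:
  plan:
    - [-1, 0, 0, 0, -0.03]
    - [-1, 0, 0, 0, -0.03]

```text
clock: 10.85
tcp_pos: [0.5627, 0.0119, 0.0309]
orientation: [0.585, 1.489, -0.585]
contact_force: [0.5, -0.9, 5.6]
grip_width: 0.0113
```

```bash
python3 st.py 3
```

```text
10.95 [0.5628 0.0119 0.0309] jaw -0.747 F [ 0.44 -0.56  5.61] M [-0.18   0.003 -0.014] Mz [-0.031 -0.023  0.012] w 0.0115 j7 -0.3424 tau7 [-0.2112 -0.0734 -0.0254]
```

play_rows:
  plan:
    - [-1, 0, 0, 0, -0.03]
    - [-1, 0, 0, 0, -0.03]

```text
clock: 11.15
tcp_pos: [0.5628, 0.0119, 0.0309]
orientation: [0.608, 1.483, -0.608]
contact_force: [-0.6, -0.7, 5.4]
grip_width: 0.0116
```

```bash
python3 st.py 3
```

```text
11.25 [0.5627 0.0119 0.0309] jaw -0.777 F [-0.51 -1.01  6.01] M [-0.19   0.039  0.004] Mz [ 0.019  0.002 -0.009] w 0.0114 j7 -0.3659 tau7 [-0.2129 -0.0732 -0.0249]
```

play_rows:
  plan:
    - [-1, 0, 0, 0, -0.03]
    - [-1, 0, 0, 0, -0.03]

```text
clock: 11.45
tcp_pos: [0.5628, 0.0119, 0.0309]
orientation: [0.631, 1.476, -0.631]
contact_force: [0.2, -1.0, 5.6]
grip_width: 0.0115
```

```bash
python3 st.py 3
```

```text
11.55 [0.5628 0.0119 0.0309] jaw -0.807 F [-0.31 -0.83  6.09] M [-0.182  0.04   0.013] Mz [0.008 0.004 0.027] w 0.0116 j7 -0.3893 tau7 [-0.213  -0.0733 -0.0249]
```

play_rows:
  plan:
    - [-1, 0, 0, 0, -0.03]
    - [-1, 0, 0, 0, -0.03]

```text
clock: 11.75
tcp_pos: [0.5628, 0.0119, 0.0309]
orientation: [0.655, 1.469, -0.654]
contact_force: [0.6, -1.2, 6.0]
grip_width: 0.0115
```

```bash
python3 st.py 3
```

```text
11.85 [0.5628 0.0119 0.0309] jaw -0.8372 F [ 0.15 -0.73  5.62] M [-0.189 -0.014  0.015] Mz [ 0.027 -0.015  0.032] w 0.0117 j7 -0.4129 tau7 [-0.2117 -0.0736 -0.0255]
```

play_rows:
  plan:
    - [-1, 0, 0, 0, -0.03]
    - [-1, 0, 0, 0, -0.03]

```text
clock: 12.05
tcp_pos: [0.5628, 0.0119, 0.0309]
orientation: [0.677, 1.461, -0.677]
contact_force: [0.0, -1.7, 5.7]
grip_width: 0.0111
```

```bash
python3 st.py 3
```

```text
12.15 [0.5628 0.0119 0.0309] jaw -0.8669 F [ 0.54 -1.52  5.92] M [-0.207 -0.004  0.134] Mz [0.137 0.121 0.142] w 0.0115 j7 -0.4362 tau7 [-0.3112 -0.1678 -0.1185]
```

The moment jumped to 0.13 N m, so the seat has been reached. A slight further nudge will make it firm.

play_rows:
  plan:
    - [-1, 0, 0, 0, -0.007]
    - [-1, 0, 0, 0, -0.007]

```text
clock: 12.35
tcp_pos: [0.5628, 0.0119, 0.0309]
orientation: [0.682, 1.46, -0.682]
contact_force: [0.6, -1.7, 6.0]
grip_width: 0.0115
```

```bash
python3 st.py 3
```

```text
12.45 [0.5628 0.0119 0.0309] jaw -0.8737 F [ 0.42 -1.58  5.76] M [-0.244 -0.026  0.182] Mz [0.247 0.161 0.137] w 0.0115 j7 -0.4416 tau7 [-0.2238 -0.1894 -0.1778]
```

play_rows:
  plan:
    - [-1, 0, 0, 0, -0.006]
    - [-1, 0, 0, 0, -0.006]
    - [-1, 0, 0, 0, -0.006]

```text
clock: 12.75
tcp_pos: [0.5628, 0.0119, 0.0309]
orientation: [0.687, 1.458, -0.686]
contact_force: [-0.5, -0.6, 5.4]
grip_width: 0.0113
```

```bash
python3 st.py 4
```

```text
12.9 [0.5628 0.0119 0.0309] jaw -0.8794 F [ 0.31 -0.62  5.36] M [-0.216 -0.003  0.203] Mz [0.172 0.18  0.253 0.205] w 0.0116 j7 -0.4462 tau7 [-0.2302 -0.228  -0.2275 -0.2275]
```

play_rows:
  plan:
    - [-1, 0, 0, 0, -0.008]
    - [-1, 0, 0, 0, -0.008]
    - [-1, 0, 0, 0, -0.008]

```text
clock: 13.2
tcp_pos: [0.5628, 0.0119, 0.0309]
orientation: [0.693, 1.456, -0.693]
contact_force: [0.7, -1.0, 5.7]
grip_width: 0.0112
```

```bash
python3 look.py 7 wrist knob_grip; python3 st.py 4
```

```text
13.2 [0.5628 0.0119 0.0309] jawdeg -50.84 xax [ 1.2e-03 -5.0e-04 -1.0e+00] [-0.673  0.635  0.729  1.995 -0.621  0.744 -0.452] [ 0.67 -1.02  5.66] [-0.235 -0.062  0.299] 0.011226772927875085
wrist knob_grip 0.86 276.4 285.9 depth [0.5651 0.0126 0.0823] atz [0.5623 0.0103 0.076 ]
13.45 [0.5628 0.0119 0.0309] jaw -0.8873 F [-0.62 -0.62  5.92] M [-0.246 -0.03   0.273] Mz [0.286 0.271 0.314 0.222] w 0.0116 j7 -0.4523 tau7 [-0.2936 -0.2935 -0.2934 -0.2935]
```

View pics/wrist7.png

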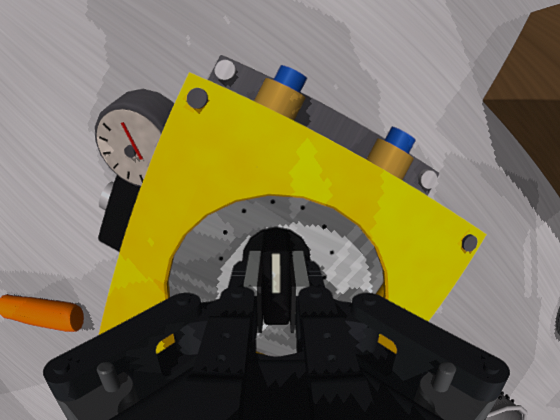

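Firm at about 0.27 N m, with the knob still in line with the jaws. Now I'm opening it: seat contact was near jaw angle -0.855, so the target is about +0.715.

play_rows:
  plan:
    - [-1, 0, 0, 0, 0.1]
    - [-1, 0, 0, 0, 0.2]
    - [-1, 0, 0, 0, 0.3]
    - [-1, 0, 0, 0, 0.4]
    - [-1, 0, 0, 0, 0.5]
    - [-1, 0, 0, 0, 0.6]
    - [-1, 0, 0, 0, 0.7]
    - [-1, 0, 0, 0, 0.8]
    - [-1, 0, 0, 0, 0.9]
    - [-1, 0, 0, 0, 1.0]

```text
clock: 14.45
tcp_pos: [0.5623, 0.0121, 0.0309]
orientation: [-0.091, 1.569, 0.091]
contact_force: [-0.8, -1.6, 6.5]
grip_width: 0.0115
```

play_rows:
  plan:
    - [-1, 0, 0, 0, 0.1]
    - [-1, 0, 0, 0, 0.2]
    - [-1, 0, 0, 0, 0.3]
    - [-1, 0, 0, 0, 0.4]
    - [-1, 0, 0, 0, 0.5]
    - [-1, 0, 0, 0, 0.58]
    - [-1, 0, 0, 0, 0.61]
    - [-1, 0, 0, 0, 0.61]
    - [-1, 0, 0, 0, 0.61]

```text
clock: 15.35
tcp_pos: [0.5621, 0.012, 0.0309]
orientation: [-0.564, 1.496, 0.565]
contact_force: [-1.5, -0.9, 7.3]
grip_width: 0.0116
```

```bash
python3 look.py 8 wrist knob_grip; python3 st.py 3
```

```text
15.35 [0.5621 0.012  0.0309] jawdeg 41.35 xax [-2.e-04  3.e-04 -1.e+00] [-0.366  0.531  0.302  1.976 -0.245  0.67   0.812] [-1.54 -0.88  7.31] [-0.203  0.38   0.031] 0.011621834746730769
wrist knob_grip 0.83 280.0 286.5 depth [0.5626 0.0138 0.0816] atz [0.5648 0.0115 0.076 ]
15.55 [0.562  0.012  0.0309] jaw 0.7217 F [-1.68 -0.49  6.83] M [-0.178  0.376 -0.04 ] Mz [-0.042 -0.029 -0.049] w 0.0114 j7 0.8121 tau7 [-0.0004 -0.0007 -0.0006]
```

View pics/wrist8.png

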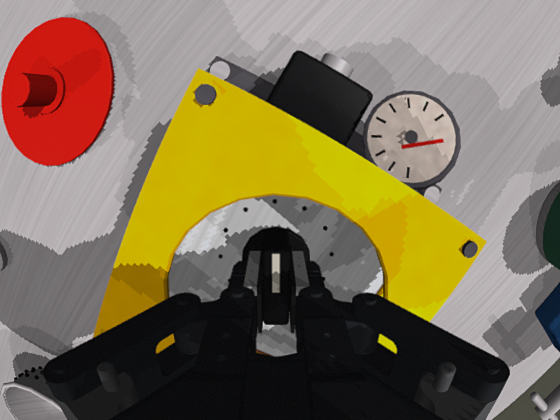

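play_rows:
  plan:
    - [-0.5, 0, 0, 0, 0]
    - [-0.5, 0, 0, 0, 0]
    - [-0.5, 0, 0, 0, 0]
    - [-0.5, 0, 0, 0.01, 0]
    - [-0.5, 0, 0, 0.03, 0]
    - [-0.5, 0, 0, 0.06, 0]
    - [-0.5, 0, 0, 0.1, 0]
    - [-0.5, 0, 0, 0.14, 0]
    - [-0.5, 0, 0, 0.17, 0]

```text
clock: 16.45
tcp_pos: [0.5627, 0.0119, 0.2038]
orientation: [-0.566, 1.493, 0.565]
contact_force: [0.0, 0.0, -0.6]
grip_width: 0.0212
```

```bash
python3 look.py 9 wrist,top,side plug_grip; python3 meas.py pics/wrist9.npz
```

```text
16.45 [0.5627 0.0119 0.2038] jawdeg 41.44 xax [ 2.7e-03  5.0e-04 -1.0e+00] [-0.446  0.298  0.387  1.848 -0.131  1.018  0.718] [ 0.04  0.01 -0.61] [ 0.015 -0.066  0.017] 0.021244447300612562
wrist plug_grip 0.67 135.5 93.3 depth [ 0.3816 -0.0108  0.041 ] atz [ 0.378  -0.0129  0.032 ]
top plug_grip 0.79 166.0 222.9 depth [0.4937 0.3356 0.0434] atz [0.4942 0.3386 0.032 ]
side plug_grip 0.9 210.8 241.4 depth [ 0.3786 -0.0183  0.042 ] atz [ 0.3791 -0.0081  0.032 ]
side plug_grip 0.72 231.7 163.8 depth [0.4927 0.3324 0.039 ] atz [0.4938 0.342  0.032 ]
pics/wrist9.npz hole [0.5624 0.0109] d 0.0914 plate ((562.2933959960938, 10.63409423828125), (133.10638427734375, 133.31607055664062), 12.477896690368652)
224 146 (99, 102, 3)
```

View pics/wrist9.png

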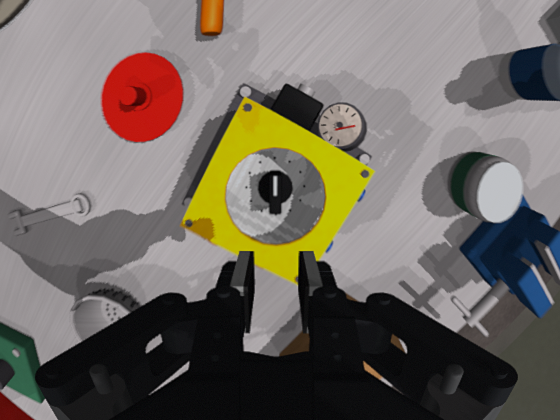

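The knob stands where the jaws left it, still aligned with the tool. Next is the left plug.

play_rows:
  plan:
    - [0.3, -0.01, 0.045, 0, 0]
    - [0.3, -0.02, 0.09, 0, 0]
    - [0.3, -0.03, 0.135, 0, 0]
    - [0.3, -0.04, 0.18, 0, 0]
    - [0.3, -0.05, 0.225, -0.02, 0]
    - [0.3, -0.06, 0.27, -0.05, 0]
    - [0.3, -0.067, 0.31, -0.07, 0]
    - [0.3, -0.069, 0.325, -0.08, 0]
    - [0.3, -0.069, 0.325, -0.08, 0]
    - [0.3, -0.069, 0.325, -0.08, 0]

```text
clock: 17.75
tcp_pos: [0.4933, 0.3355, 0.1199]
orientation: [-0.567, 1.497, 0.564]
contact_force: [0.6, -1.1, 0.7]
grip_width: 0.0553
```

```bash
python3 look.py 10 wrist plug_grip; python3 prof.py pics/wrist10.npz | tail -6; python3 - <<'E'
from h import *
z=np.load("pics/wrist10.npz"); p={k:z[k] for k in z.files if k[:2]!="o_"}; o={k[2:]:z[k] for k in z.files if k[:2]=="o_"}
for k in("vfov","cx","cy"): p[k]=float(p[k])
hsv=cv2.cvtColor(p["pixels"],cv2.COLOR_BGR2HSV)
m=cv2.inRange(hsv,(0,120,40),(8,255,255))|cv2.inRange(hsv,(172,120,40),(180,255,255))
n,l,s,c=cv2.connectedComponentsWithStats(m)
for i in range(1,n):
    if s[i,4]>300:
        ct=max(cv2.findContours((l==i).astype(np.uint8),cv2.RETR_EXTERNAL,cv2.CHAIN_APPROX_NONE)[0],key=len)[:,0]
        W=np.array([world(p,a,b,wz=.011,pose=o)[:2] for a,b in ct])
        A=np.c_[2*W,np.ones(len(W))]; q,*_=np.linalg.lstsq(A,(W**2).sum(1),rcond=None)
        print(s[i],q[:2].round(4),"d",2*np.sqrt(q[2]+q[0]**2+q[1]**2).round(4))
E
```

```text
17.75 [0.4933 0.3355 0.1199] jawdeg 41.43 xax [-9.0e-04 -2.2e-03 -1.0e+00] [-0.884  0.444  0.237  1.836 -0.129  0.879  0.137] [ 0.63 -1.13  0.69] [-0.036  0.064  0.009] 0.055343607742120375
wrist plug_grip 0.65 280.1 199.7 depth [0.4914 0.342  0.0437] atz [0.4935 0.3398 0.032 ]
wrist plug_grip 0.65 36.5 341.9 depth [ 0.3812 -0.0089  0.0358] atz [ 0.3802 -0.0149  0.032 ]
-0.056 407 z -0.0416 0.0412 y -0.011 0.011 rad 0.042 inner 0.0272
-0.052 385 z -0.0414 0.0411 y -0.012 0.011 rad 0.0418 inner 0.0272
-0.048 373 z -0.0417 0.0414 y -0.011 0.011 rad 0.0421 inner 0.0272
-0.044 314 z -0.0404 0.0405 y -0.012 0.011 rad 0.0409 inner 0.0271
-0.04 212 z -0.0346 0.0343 y -0.012 0.011 rad 0.036 inner 0.0272
-0.036 73 z -0.0281 0.028 y -0.01 0.008 rad 0.0297 inner 0.0274
[  220   136   118   115 10717] [0.4934 0.3381] d 0.1056
[  15  298   57   59 2160] [ 0.3726 -0.0144] d 0.1038
```

View pics/wrist10.png

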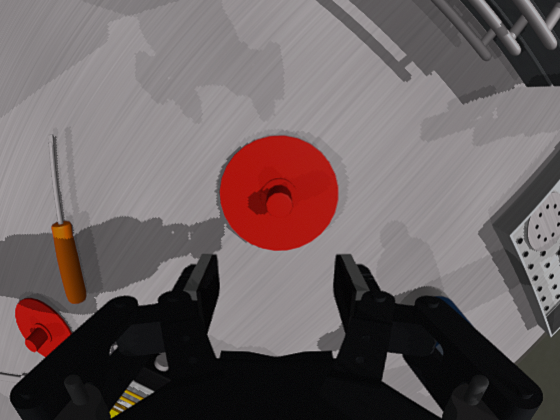

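play_rows:
  plan:
    - [0.2, 0, 0.0027, -0.03, 0]
    - [0.2, 0, 0.0027, -0.065, 0]
    - [0.2, 0, 0.0027, -0.095, 0]
    - [0.2, 0, 0.0027, -0.115, 0]
    - [0.2, 0, 0.0027, -0.125, 0]
    - [0.2, 0, 0.0027, -0.132, 0]
    - [0.2, 0, 0.0027, -0.137, 0]
    - [0.2, 0, 0.0027, -0.137, 0]

```text
clock: 18.65
tcp_pos: [0.4936, 0.3398, -0.016]
orientation: [-0.566, 1.495, 0.566]
contact_force: [0.0, 0.1, 0.5]
grip_width: 0.0512
```

```bash
python3 look.py 11 wrist plug_grip
```

```text
18.65 [ 0.4936  0.3398 -0.016 ] jawdeg 41.45 xax [ 6.e-04  4.e-04 -1.e+00] [-0.844  0.639  0.182  1.896 -0.186  0.622  0.179] [0.05 0.08 0.54] [0.001 0.023 0.012] 0.051209337945469606
wrist plug_grip 0.77 269.8 286.9 depth [0.4881 0.342  0.0425] atz [0.4919 0.3373 0.032 ]
```

View pics/wrist11.png

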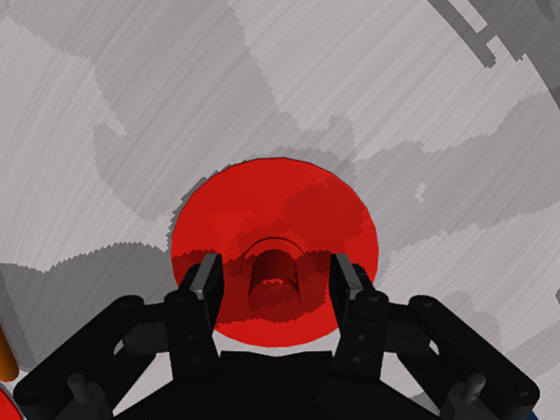

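play_rows:
  plan:
    - [0, 0, -0.0015, 0, 0]
    - [-0.3, 0, -0.0015, 0, 0]
    - [-1, 0, -0.0015, 0, 0]
    - [-1, 0, -0.0015, 0, 0]
    - [-1, 0, -0.0015, 0, 0]
    - [-1, 0, -0.0015, 0, 0]
    - [-1, 0, -0.0015, 0, 0]
    - [-1, 0, -0.0015, 0, 0]
  force: 40

```text
clock: 19.55
tcp_pos: [0.4934, 0.3384, -0.0158]
orientation: [-0.566, 1.495, 0.566]
contact_force: [-1.1, -1.2, 5.1]
grip_width: 0.0207
```

```bash
python3 look.py 12 wrist,side plug_grip;python3 prof.py pics/wrist12.npz | tail -4
```

```text
19.55 [ 0.4934  0.3384 -0.0158] jawdeg 41.48 xax [ 4.e-04  4.e-04 -1.e+00] [-0.842  0.637  0.182  1.898 -0.186  0.621  0.18 ] [-1.06 -1.17  5.13] [-0.218  0.142 -0.016] 0.020688173238994554
wrist plug_grip 0.75 275.1 285.8 depth [0.489  0.3427 0.043 ] atz [0.4932 0.3379 0.032 ]
side plug_grip 0.92 229.5 164.6 depth [0.4836 0.32   0.0459] atz [0.4858 0.3391 0.032 ]
side plug_grip 0.82 211.9 243.6 depth [ 0.3806 -0.0269  0.0415] atz [ 0.381  -0.0173  0.032 ]
-0.036 269 z -0.0219 0.0208 y 0.002 0.011 rad 0.0229 inner 0.0001
-0.032 592 z -0.0131 0.0124 y 0.002 0.016 rad 0.0162 inner 0.0001
-0.028 16067 z -0.0534 0.0525 y -0.005 0.053 rad 0.0541 inner 0.0001
-0.024 202 z -0.0531 0.0514 y 0.008 0.053 rad 0.0542 inner 0.0006
```

View pics/wrist12.png

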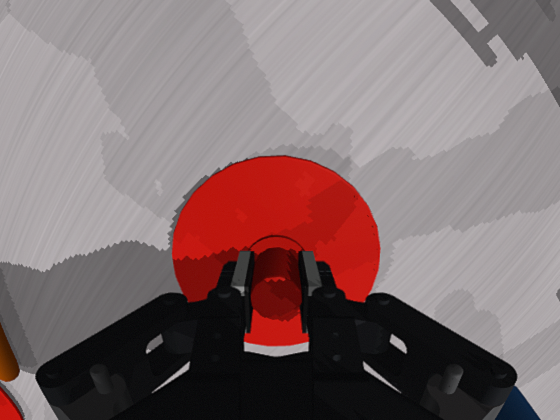

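play_rows:
  plan:
    - [-1, 0, 0, 0.01, 0]
    - [-1, 0, 0, 0.03, 0]
    - [-1, 0, 0, 0.06, 0]
    - [-1, 0, 0, 0.1, 0]
    - [-1, 0, 0, 0.13, 0]
    - [-1, 0, 0, 0.15, 0]
    - [-1, 0, 0, 0.15, 0]
    - [-1, 0, 0, 0.15, 0]

```text
clock: 20.55
tcp_pos: [0.4927, 0.3383, 0.1334]
orientation: [-0.566, 1.496, 0.567]
contact_force: [-1.0, -0.4, -1.6]
grip_width: 0.0206
```

```bash
python3 look.py 13 wrist plug_grip; cat > plug.py <<'E'
from h import *
import sys
z=np.load(sys.argv[1]); p={k:z[k] for k in z.files if k[:2]!="o_"}; o={k[2:]:z[k] for k in z.files if k[:2]=="o_"}
for k in("vfov","cx","cy"): p[k]=float(p[k])
hsv=cv2.cvtColor(p["pixels"],cv2.COLOR_BGR2HSV)
m=cv2.inRange(hsv,(0,120,40),(8,255,255))|cv2.inRange(hsv,(172,120,40),(180,255,255))
n,l,s,c=cv2.connectedComponentsWithStats(m); i=1+np.argmax(s[1:,4]); l=(l==i).astype(np.uint8)
ct=max(cv2.findContours(l,cv2.RETR_EXTERNAL,cv2.CHAIN_APPROX_NONE)[0],key=len)[:,0]
# points of flange: 3D from depth, fit plane
f=f_of(p)
ys,xs=np.nonzero(cv2.erode(l,np.ones((7,7)))); k=np.random.default_rng(0).choice(len(xs),1500); 
P=np.array([world(p,x,y,z=float(p["z_map"][y,x]),pose=o) for x,y in zip(xs[k],ys[k])])
zm=np.median(P[:,2]); K=P[np.abs(P[:,2]-zm)<.008]
for _ in range(3):
    a,*_r=np.linalg.lstsq(np.c_[K[:,:2],np.ones(len(K))],K[:,2],rcond=None); e=P[:,2]-np.c_[P[:,:2],np.ones(len(P))]@a; K=P[np.abs(e)<.002]
print("flange plane z",zm.round(4),"tilt",a[:2].round(4),len(K))
W=np.array([world(p,u,v,wz=zm,pose=o)[:2] for u,v in ct])
W0=W
for _ in range(6):
    A=np.c_[2*W,np.ones(len(W))]; q,*_r=np.linalg.lstsq(A,(W**2).sum(1),rcond=None); rad=np.sqrt(q[2]+q[0]**2+q[1]**2)
    e=np.abs(np.hypot(*(W0-q[:2]).T)-rad); W=W0[e<max(.0015,np.percentile(e,50))]
print("centre",q[:2].round(4),"d",round(2*rad,4),"n",len(W),len(W0),"minus tcp",(q[:2]-o["tcp_pos"][:2]).round(4),"ztop-tcp",(zm-o["tcp_pos"][2]).round(4))
E
python3 plug.py pics/wrist12.npz; python3 plug.py pics/wrist13.npz
```

```text
20.55 [0.4927 0.3383 0.1334] jawdeg 41.49 xax [-2.e-04  1.e-04 -1.e+00] [-0.891  0.428  0.242  1.824 -0.127  0.905  0.132] [-1.04 -0.38 -1.6 ] [-0.043  0.037  0.019] 0.020584213610446375
wrist plug_grip 0.96 42.2 337.3 depth [ 0.3822 -0.0085  0.0342] atz [ 0.3817 -0.0117  0.032 ]
flange plane z 0.0098 tilt [-0.001  -0.0009] 1277
centre [0.4927 0.3387] d 0.1053 n 468 822 minus tcp [-0.0007  0.0003] ztop-tcp 0.0257
flange plane z 0.159 tilt [-0.0021 -0.0018] 1264
centre [0.4921 0.3385] d 0.1053 n 466 821 minus tcp [-0.0006  0.0003] ztop-tcp 0.0256
```

View pics/wrist13.png

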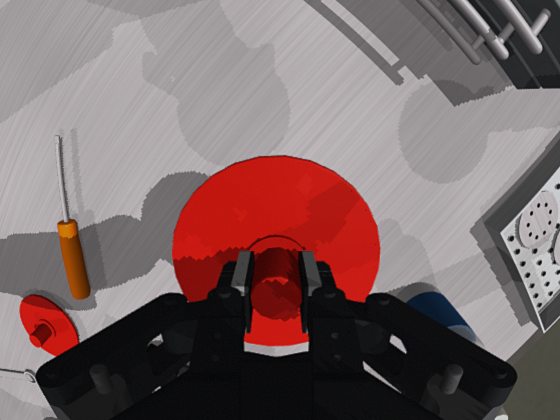

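The plug is held level and centred on the TCP. I'm carrying it over the opening.

play_rows:
  plan:
    - [-1, 0.008, -0.035, 0.005, 0]
    - [-1, 0.016, -0.075, 0.005, 0]
    - [-1, 0.025, -0.115, 0.005, 0]
    - [-1, 0.034, -0.155, 0.005, 0]
    - [-1, 0.043, -0.195, 0.005, 0]
    - [-1, 0.052, -0.235, 0.005, 0]
    - [-1, 0.06, -0.275, 0.005, 0]
    - [-1, 0.067, -0.31, 0.005, 0]
    - [-1, 0.07, -0.327, 0, 0]
    - [-1, 0.07, -0.327, 0, 0]

```text
clock: 21.65
tcp_pos: [0.562, 0.0072, 0.1318]
orientation: [-0.563, 1.501, 0.561]
contact_force: [-0.6, 1.0, -0.6]
grip_width: 0.021
```

play_rows:
  plan:
    - [-1, 0, 0, 0, 0]
    - [-1, 0, 0, 0, 0]

```text
clock: 21.85
tcp_pos: [0.5627, 0.0131, 0.1329]
orientation: [-0.567, 1.496, 0.569]
contact_force: [0.8, 0.6, -1.2]
grip_width: 0.0208
```

```bash
python3 look.py 14 wrist,side plug_grip,opening; python3 plug.py pics/wrist14.npz; python3 - <<'E'
import cv2
a=cv2.imread("pics/side14.png")[135:250,205:350]; cv2.imwrite("pics/side14c.png",cv2.resize(a,None,fx=4,fy=4,interpolation=cv2.INTER_CUBIC))
E
```

```text
21.85 [0.5627 0.0131 0.1329] jawdeg 41.6 xax [-1.4e-03  5.0e-04 -1.0e+00] [-0.397  0.382  0.332  1.911 -0.16   0.876  0.742] [ 0.76  0.57 -1.23] [ 0.005 -0.032 -0.029] 0.02081226457188327
wrist plug_grip 0.89 272.4 286.7 depth [0.5574 0.0168 0.193 ] atz [ 0.6169 -0.0537  0.032 ]
wrist plug_grip 0.79 105.5 93.8 depth [ 0.3856 -0.0117  0.0425] atz [ 0.3804 -0.0148  0.032 ]
side plug_grip 0.89 271.8 185.2 depth [ 0.5536 -0.0043  0.1975] atz [0.5995 0.1998 0.032 ]
side plug_grip 0.77 212.0 244.6 depth [ 0.3807 -0.0235  0.0343] atz [ 0.3808 -0.0213  0.032 ]
side opening 0.75 273.2 209.2 depth [0.5743 0.0689 0.0475] atz [0.5621 0.016  0.095 ]
side opening 0.54 273.6 216.9 depth [0.5612 0.0067 0.0744] atz [ 0.5561 -0.0155  0.095 ]
flange plane z 0.1586 tilt [-0.0022 -0.0013] 1264
centre [0.5622 0.0133] d 0.1052 n 468 822 minus tcp [-0.0005  0.0002] ztop-tcp 0.0257
```

View pics/side14c.png

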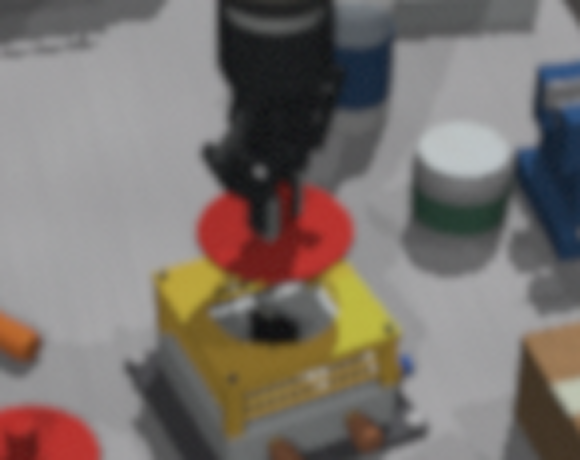

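View pics/wrist14.png

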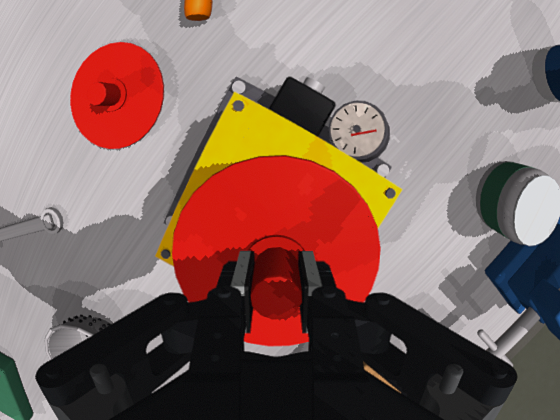

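```bash
python3 st.py 2
```

```text
22.2 [0.5631 0.0119 0.1337] jaw 0.7248 F [-0.07 -0.25 -0.86] M [-0.03   0.016  0.018] Mz [0.031 0.004] w 0.0205 j7 0.7425 tau7 [-0.0021 -0.0016]
```

play_rows:
  plan:
    - [-1, -0.0005, -0.0005, -0.015, 0]
    - [-1, -0.0005, -0.0005, -0.03, 0]
    - [-1, -0.0005, -0.0005, -0.04, 0]
    - [-1, -0.0005, -0.0005, -0.047, 0]
    - [-1, -0.0005, -0.0005, -0.047, 0]
    - [-1, -0.0005, -0.0005, -0.047, 0]

```text
clock: 22.8
tcp_pos: [0.5629, 0.0108, 0.0869]
orientation: [-0.566, 1.495, 0.566]
contact_force: [-0.4, 0.3, -1.8]
grip_width: 0.0208
```

```bash
python3 st.py 2
```

```text
22.85 [0.5631 0.0108 0.0871] jaw 0.7239 F [-0.46  0.37 -1.22] M [ 0.022 -0.025 -0.03 ] Mz [-0.059 -0.001] w 0.0209 j7 0.7689 tau7 [0.0047 0.0005]
```

play_rows:
  plan:
    - [-1, 0, 0, -0.003, 0]
    - [-1, 0, 0, -0.006, 0]
    - [-1, 0, 0, -0.009, 0]
    - [-1, 0, 0, -0.011, 0]
    - [-1, 0, 0, -0.012, 0]
    - [-1, 0, 0, -0.012, 0]

```text
clock: 23.45
tcp_pos: [0.5625, 0.0108, 0.0744]
orientation: [-0.566, 1.496, 0.566]
contact_force: [-0.5, -0.4, -1.7]
grip_width: 0.0209
```

```bash
python3 look.py 15 wrist,side plug_grip; python3 st.py 2; python3 plug.py pics/wrist15.npz;  python3 - <<'E'
import cv2
a=cv2.imread("pics/side15.png")[135:250,205:350]; cv2.imwrite("pics/side15c.png",cv2.resize(a,None,fx=4,fy=4,interpolation=cv2.INTER_CUBIC))
E
```

```text
23.45 [0.5625 0.0108 0.0744] jawdeg 41.48 xax [-3.e-04 -0.e+00 -1.e+00] [-0.37   0.462  0.307  1.953 -0.198  0.755  0.776] [-0.48 -0.36 -1.71] [ 0.02   0.    -0.051] 0.02089012410328549
wrist plug_grip 0.91 70.4 88.0 depth [ 0.3856 -0.0109  0.0411] atz [ 0.3798 -0.0142  0.032 ]
wrist plug_grip 0.9 272.9 287.1 depth [0.5579 0.0141 0.1333] atz [ 0.5957 -0.0305  0.032 ]
side plug_grip 0.84 210.6 242.3 depth [ 0.3777 -0.0231  0.0435] atz [ 0.3782 -0.0115  0.032 ]
side plug_grip 0.58 275.0 205.0 depth [ 5.634e-01 -5.000e-04  1.241e-01] atz [0.5878 0.1037 0.032 ]
23.7 [0.5627 0.0108 0.0747] jaw 0.724 F [-0.44  0.57 -1.12] M [-0.003  0.042  0.016] Mz [0.012 0.02 ] w 0.0209 j7 0.7758 tau7 [-0.     -0.0001]
flange plane z 0.1001 tilt [-0.0026 -0.0017] 1265
centre [0.5618 0.0112] d 0.1049 n 466 820 minus tcp [-0.0007  0.0004] ztop-tcp 0.0257
```

View pics/side15c.png

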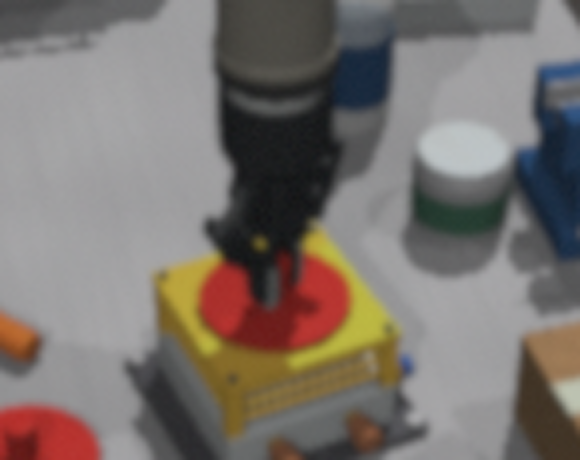

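The spigot went in with no contact force. I'll lower the last 1.5 mm and release.

play_rows:
  plan:
    - [-1, 0, 0, -0.001, 0]
    - [-1, 0, 0, -0.0015, 0]
    - [-1, 0, 0, -0.0015, 0]
    - [-1, 0, 0, -0.0015, 0]

```text
clock: 24.1
tcp_pos: [0.5626, 0.0109, 0.0732]
orientation: [-0.566, 1.495, 0.566]
contact_force: [-0.3, 0.3, -0.2]
grip_width: 0.0211
```

```bash
python3 st.py 2
```

```text
24.15 [0.5626 0.0108 0.0732] jaw 0.724 F [-0.3   0.05  0.33] M [0.025 0.106 0.011] Mz [0.012 0.009] w 0.0208 j7 0.7766 tau7 [-0.0028 -0.0028]
```

play_rows:
  plan:
    - [-0.3, 0, 0, 0, 0]
    - [0, 0, 0, 0, 0]
    - [0.1, 0, 0, 0, 0]
    - [0.1, 0, 0, 0, 0]
    - [0.1, 0, 0, 0.02, 0]
    - [0.1, 0, 0, 0.05, 0]
    - [0.1, 0, 0, 0.09, 0]
    - [0.1, 0, 0, 0.13, 0]
    - [0.1, 0, 0, 0.14, 0]
    - [0.1, 0, 0, 0.14, 0]

```text
clock: 25.15
tcp_pos: [0.5639, 0.0109, 0.215]
orientation: [-0.566, 1.491, 0.566]
contact_force: [0.0, -0.1, -1.5]
grip_width: 0.0469
```

```bash
python3 look.py 16 wrist,side,top plug_grip; python3 plug.py pics/wrist16.npz; python3 st.py 2; python3 - <<'E'
import cv2
a=cv2.imread("pics/side16.png")[135:250,205:350]; cv2.imwrite("pics/side16c.png",cv2.resize(a,None,fx=4,fy=4,interpolation=cv2.INTER_CUBIC))
E
```

```text
25.15 [0.5639 0.0109 0.215 ] jawdeg 41.48 xax [ 0.004  0.001 -1.   ] [-0.424  0.285  0.361  1.832 -0.116  1.04   0.707] [ 0.02 -0.1  -1.51] [-0.022  0.022 -0.036] 0.04688621522434298
wrist plug_grip 0.88 140.9 94.3 depth [ 0.385  -0.0112  0.0414] atz [ 0.3814 -0.0132  0.032 ]
wrist plug_grip 0.85 273.2 202.8 depth [0.5611 0.0108 0.1321] atz [ 0.5787 -0.01    0.032 ]
side plug_grip 0.66 209.4 241.9 depth [ 0.3744 -0.0244  0.047 ] atz [ 0.3751 -0.0092  0.032 ]
side plug_grip 0.61 272.5 205.8 depth [0.5573 0.0039 0.1187] atz [0.5795 0.1018 0.032 ]
top plug_grip 0.74 368.3 278.4 depth [ 0.3524 -0.2396  0.0114] atz [ 0.3538 -0.2353  0.032 ]
flange plane z 0.0988 tilt [-0.0012 -0.0003] 1296
centre [0.5619 0.0105] d 0.105 n 320 320 minus tcp [-0.002  -0.0004] ztop-tcp -0.1162
25.5 [0.5619 0.0107 0.2118] jaw 0.7239 F [0.53 0.25 0.26] M [ 0.008 -0.011  0.016] Mz [-0.018  0.05 ] w 0.0471 j7 0.7069 tau7 [0.0015 0.0012]
```

View pics/side16c.png

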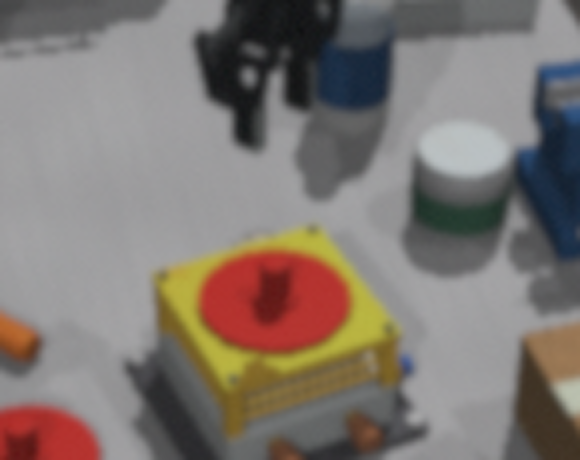

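View pics/wrist16.png

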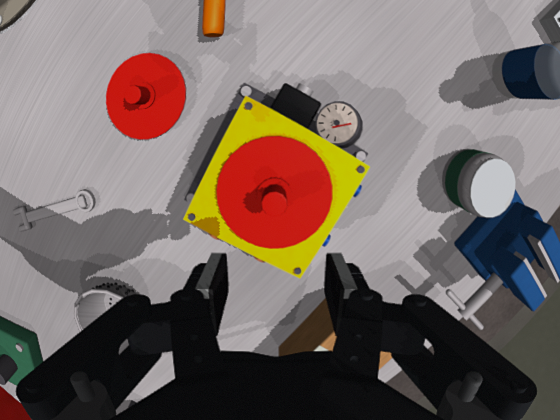

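The plug is seated flat, with the flange top at about 0.100 m and tilt near 0. It is centred to about 1 mm, and the hand is clear. Handing in.

```bash
python3 -c "
from bench import r
print(r.hand_in())"
```

```text
the job is handed in; nothing more can be done
None
```

The throttle is set a quarter turn open from its seat and the left red plug is home in the guard opening. The job was handed in at about 25.5 s, and no verdict was reported.

- **Knob:** I gripped the bar at 20 N and turned it clockwise in small steps until the moment rose. I pressed it to about 0.27 N m, then opened it to about 1.57–1.58 rad from where it first touched the seat. The seat contact angle came from the moment readings, so it is good to a few hundredths of a radian. The last wrist picture before the plug went in showed the bar still in line with the jaws.
- **Plug:** The wrist camera's last fit had the centre within about 1 mm of the opening and the tilt below 0.002 rad. The flange top read 0.0988 m, against 0.100 m when fully home; the camera had read about 1 mm low on the bench too. The plug is released and the hand is well clear.
- **Guard and bench:** I saw no force above about 7 N in any reading. I did not re-measure the other items, but none looked moved in the last pictures.
- **Disagreement with the task text:** The cameras put the fingertips about 35 mm behind the stated tool point, not 8 mm ahead of it. I set the grip heights from the camera measurement.

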